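# Vent the tubing pump and hold its tension arm open

## Task

The bench pump is to get a new tube. First vent it: swing the short sprung vent lever on the pump's deck all the way to its stop, keep it there for a moment, then let go so that it springs back home. Then swing the long sprung tension arm away from the rollers, fully open to its stop, and finish while holding it there, so that a colleague can lay the tube in; do not let it go at the end, and leave the beaker, tape roll and dish beside the pump where they stand.

Things in the scene. Friction and masses are not known exactly. Their poses are not given: they have to be found in the camera images.
- pump: Tubing pump, fixed: white housing 160 (x) x 260 (y) mm, aluminium deck 79 mm above the worktop. Origin: centre of underside; front (-x) has display and keys. On the deck: roller head (60 mm wide, 35 tall) at x +25, y -60 mm; tension arm (grip 100 mm from pivot) in front of it; shorter vent lever (60 mm), pivot at x +30, y +85, with a 22 mm tall block behind it.
- tension_arm (a joint): Angle of the tension arm (rad): 0 = closed against the rollers (bar along the pump's +y), grows as it swings open to the pump's front, counter-clockwise from above, about the upright axis through point tension_hinge; 1.0 = fully open at its rigid stop. A spring always drives it shut: about 3 N at the grip when closed, 9 N at the stop.
- tension_grip (a point): Middle of the upright round grip on the free end of the tension arm: black ribbed post 16 mm in diameter, 42 mm tall, from 21 mm below to 21 mm above this point; it stands on the 8 mm thick, 14 mm wide flat steel bar of the arm, which lies 4 mm above the deck. 100 mm from tension_hinge.
- tension_hinge (a point): Point on the tension arm's upright pivot axis, at the same height as tension_grip; pump frame x = -30, y = -105 mm.
- vent_lever (a joint): Angle of the vent lever (rad): 0 = home (lever points to the pump's front, -x), grows as it swings towards the pump's +y side, clockwise seen from above, about the upright axis through point vent_hinge; 0.9 = at its stop. A spring always drives it home: about 1.2 N at the grip at home, 3 N at the stop.
- vent_grip (a point): Middle of the upright round grip on the free end of the vent lever: black post 12 mm in diameter, 36 mm tall, from 18 mm below to 18 mm above this point, standing on the 6 mm thick, 11 mm wide lever plate, which lies 4 mm above the deck. 60 mm from vent_hinge.
- vent_hinge (a point): Point on the vent lever's upright pivot axis, at the same height as vent_grip.
- beaker: Bystander: small clear beaker, 44 mm across, 58 mm tall, standing on the worktop beside the pump's +y end. Origin at the centre of its underside.
- tape: Bystander: roll of tape, 62 mm across, 19 mm tall, lying flat beside the pump's -y end. Origin at the centre of its underside.
- dish: Bystander: shallow Petri dish, 59 mm across, 14 mm tall, lying beside the pump's -y end. Origin at the centre of its underside.

How it is judged (in metres and radians):
On the way, in this order (a step that is already met when the one before it is completed fails the run):
1. the vent lever is at its stop (0.84 rad or more of 0.9) while the tension arm is still closed (value of joint vent_lever above 0.84 rad and value of joint tension_arm below 0.1 rad), for 0.2 s.
2. the vent lever is let go and back home, the tension arm still closed (value of joint vent_lever below 0.08 rad and contact force between the fingers and vent_lever below 0.3 N and value of joint tension_arm below 0.1 rad), for 0.2 s.
3. the fingers hold the tension arm open at its stop (value of joint tension_arm above 0.94 rad and contact force between the fingers and tension_arm above 4 N), for 0.3 s.
At the end, for the whole second after the job is handed in: The tension arm is at rest, open to within 0.06 rad of its stop (1.0 rad), held there by the fingers with more than 4 N; the vent lever is home (below 0.08 rad) and not touched (all of step 3 and value of joint tension_arm below 1.06 rad and value of joint vent_lever below 0.08 rad and contact force between the fingers and vent_lever below 0.3 N and velocity of joint tension_arm between -0.1 and 0.1 rad/s); the arm keeps its last pose, push and grip.
It fails at once if the beaker is shifted by more than 25 mm or tipped over (distance of beaker from where it was at the start of the episode above 0.025 m or angle between beaker's own z axis and vertical above 0.5 rad).
It fails at once if the tape roll is shifted by more than 25 mm or tipped over (distance of tape from where it was at the start of the episode above 0.025 m or angle between tape's own z axis and vertical above 0.5 rad).
It fails at once if the Petri dish is shifted by more than 25 mm or tipped over (distance of dish from where it was at the start of the episode above 0.025 m or angle between dish's own z axis and vertical above 0.5 rad).
It also fails if it takes over 48 s, if anything falls off the work surface, if the arm or the gripper's body presses on something with over 40 N, if the wrist force passes 120 N, or if a joint passes its speed limit or range.

## Robot

A 6-joint arm with a two-finger parallel gripper is mounted at the origin on a cart in front of the work surface, level with it; the furniture and walls round the work are solid. World frame = base frame: x ahead of the robot, y to its left, z up, the work surface at z = 0. Lengths are in mm, angles in rad, forces in N, time in s.
With the tool pointing down it reaches from about 325 to 900 mm from the base axis. Payload 6.1 kg.
Tool frame: the origin (TCP) lies on the centre line of the jaws, within the pads' length; the fingertips stand 22 mm ahead of it and the grasp point (between the pads) lies 3 mm ahead of it; z points along the fingers, y is the line along which they close (so a half turn about z gives the same grasp; the last joint's range is limited). The gripper opens to 87 mm and grips with 3 to 60 N. Pads are 19 mm wide; open, the fingers measure 117 mm over their backs; the gripper's body (75 mm by 190 mm) begins 51 mm behind the grasp point.
Start: joints at [-1.431, 0.22, 1.526, -0, 1.395, -0.126], TCP at [164.169, -603.046, 244.538] pointing down, gripper open.
Joint ranges: [-2.98, 2.98], [-0.91, 2.08], [0.09, 2.57], [-1.24, 4.39], [0.2, 2.65], [-2.68, 2.68]. Speed limits (rad/s): [2.57, 2.57, 3.01, 3.14, 3.14, 3.14].

## Interface

Orientations are given as a rotation vector (axis times angle).
In Python, from rig import ctrl gives the robot as it stands. The module is installed in compiled form; this text tells all that it offers.
- The arm moves only by the tool play_rows, never from a script. Its argument "steps" is a list of rows, each an object with "fingers": the closure, from -1 (fully open) to 1 (shut), so that 0 is half open; "linear": the shift along the tool's x, y, z in cm, a list of three; "spin": the turn about the tool's z in rad. A call has 1 to 5 rows; each row shifts and turns the commanded pose from where the row before left it, along the tool's axes as they then stand; what a row does not reach is not made up. A row lasts 1/10 s, in which the tool goes at most 50 mm and 8.59 degrees, less where a joint would pass 70% of its speed; a pose out of reach is approached as far as the arm can. A call is refused whole if a number of a shift passes 5 or a number of a turn 0.15, either way. A call with a gripper value outside its range is refused whole. The fingers move at their own pace and stop on an object; "newtons" is the grip in N (left out, the last holds). Time passes only in rows, so rows that do not move let the fingers close. It gives the time, the measured TCP pose, the force, the opening and the grip force at its end, in the units of the state.
- ctrl.sense(): the state, without advancing time (a new reading comes with each control period).
- ctrl.get_image(name): name is "scene" or "top" or "wrist"; returns (picture, depth): 420x560x3 uint8, blue, green, red; 420x560 float32, mm along the optical axis (not along the pixel's ray), 0 where there is no reading.
- ctrl.camera_params(name): a dict with "mtx" (3x3 intrinsics, pixels), "world_to_cam" (4x4, takes a point from world to camera coordinates). Camera axes: x right, y down, z forward; pixel columns grow to the right and rows downward; lengths in mm; the calibration is good to about 2 mm. A picture is of the moment at which its call begins: read the wrist's pose just before it. camera_params takes no time and is no camera call; for the wrist camera it gives the pose at the moment of the call.
- ctrl.sign_off(): hands the job in; it is judged then, once.
Trained networks look in the newest picture that a camera, given by its name, has taken for a name from the list of things; names that differ only in an ending like _2 or _b are one class to them, and where a whole thing is asked for, a point or a joint stands for the part that bears it (a point fixed in the world has none). Each returns a list of dicts, best first, with "p" (0 to 1); they miss things now and then, are a little off and sometimes report something else, mostly with a low value. They report only what shows in the picture. A call takes as long as a camera call.
- ctrl.outline_of(camera, query): "pixels" (420x560 bool, what is visible of it) and "bbox" ([centre column, centre row, width, height] in pixels, round what is visible of it).
The state is a dict: "time_s": time; "joint_positions": joint angles; "joint_velocities": joint speeds; "tau": joint torques, N m; "tcp_pos": TCP position; "orientation": TCP orientation; "force": force on the tool from outside, world axes, zero at the start; "moment": the same for the moment, N m; "grip_width": finger opening in mm; "finger_force": force on a finger pad.
Only numpy, scipy, OpenCV 4.12 (cv2) and the standard library are available. Lean on these libraries where they do the work, as an engineer would, in place of code of your own. Each camera call takes 0.05 s, during which the arm holds its last target. There are 200 camera calls.

## Working session

There is one attempt and no reset: what is moved stays moved. The work goes in short steps, Python scripts to look and compute and a tool call to move; the robot and the scene stay as the last step left them, time stands still between calls to the robot, and variables do not carry over. Pictures are saved under pics/ and viewed, at most 10 in all, crops included, and the job is handed in when it is done.

Besides the shell and the picture viewer there is one more tool, called after "Call:" as a command line: name --argument value ..., lists and objects as JSON in quotes. play_rows: Moves the arm, as the interface text tells. Its arguments: {"type":"object","properties":{"steps":{"type":"array","items":{"type":"object","properties":{"fingers":{"type":"number"},"linear":{"type":"array","items":{"type":"number"}},"spin":{"type":"number"}}}},"newtons":{"type":"number"}},"required":["steps"]}

```bash
mkdir -p pics
cat > h.py <<'E'
from rig import ctrl
import numpy as np, cv2
from scipy.spatial.transform import Rotation as R
def cloud(name,depth):
    c=ctrl.camera_params(name);K=np.array(c["mtx"]);T=np.linalg.inv(np.array(c["world_to_cam"]))
    v,u=np.mgrid[:depth.shape[0],:depth.shape[1]]
    p=np.stack([(u-K[0,2])/K[0,0]*depth,(v-K[1,2])/K[1,1]*depth,depth,np.ones_like(depth)],-1)
    return (p@T.T)[...,:3]
def proj(name,P):
    c=ctrl.camera_params(name);K=np.array(c["mtx"]);T=np.array(c["world_to_cam"])
    q=(T@np.append(P,1))[:3];q=K@q;return q[:2]/q[2]
E
python3 - <<'E'
from h import *
np.set_printoptions(precision=1,suppress=True)
s=ctrl.sense();print(s["tcp_pos"],R.from_rotvec(s["orientation"]).as_matrix())
for n in ["top","scene"]:
    im,d=ctrl.get_image(n);cv2.imwrite(f"pics/{n}0.png",im);P=cloud(n,d);np.save(n,P)
    for q in ["pump","tension_grip","vent_grip","beaker","tape","dish"]:
        for r in ctrl.outline_of(n,q)[:2]:
            m=r["pixels"]&(d>0);print(n,q,round(r["p"],2),np.array(r["bbox"]),np.median(P[m],0) if m.any() else "", np.percentile(P[m],[2,98],axis=0).ravel() if m.any() else "")
E
```

```text
[ 164.1 -602.5  243.4] [[ 1.   0.3 -0. ]
 [ 0.3 -1.   0. ]
 [ 0.  -0.  -1. ]]
top pump 0.61 [294.7 211.9 117.2  90.1] [575.5 -10.3  78.4] [ 486.8 -134.7   46.8  669.1  114.5  111.7]
top tension_grip 0.59 [320.5 212.4  52.7  29.3] [574.6 -71.4  95.6] [ 547.2 -124.8   78.7  600.7  -16.1  132.2]
top vent_grip 0.51 [258.9 219.6  16.7  36.1] [561.1  72.7  90.9] [523.5  58.7  79.  595.1  86.8 125.7]
top beaker 0.6 [257.4 220.1  20.8  30.7] [566.2  72.9  90.7] [525.1  59.1  78.9 595.1  88.4 125.6]
top beaker 0.55 [225.9 269.8  17.7  17.1] [445.9 155.9  29.8] [427.2 133.5   0.7 467.1 175.4  59.1]
top tape 0.65 [372.6 221.1  21.1  23.1] [ 559.9 -206.7   17.4] [ 532.  -235.8   -1.7  589.2 -177.6   21.4]
scene pump 0.91 [269.1 225.1 107.5 119.2] [557.8  45.   78.9] [ 476.2 -119.6   17.3  649.7  130.9  113.7]
scene tension_grip 0.91 [290.1 193.3  28.1  34.8] [571.5 -49.3  99.8] [ 545.8 -120.8   87.   601.8  -14.   133.2]
scene vent_grip 0.6 [258.9 228.7  34.5  16.5] [552.4  72.5  92. ] [523.6  63.5  85.  590.2  90.  125.2]
scene beaker 0.64 [287.4 304.1  27.5  40.9] [446.  157.2  36.1] [426.2 132.    3.2 467.8 174.8  58.9]
scene tape 0.64 [327.2 191.3  14.7  17.8] [ 544.7 -210.4   17.7] [ 530.6 -234.7    1.3  573.3 -181.3   20.6]
scene dish 0.16 [326.7 192.1  10.8  20. ] [ 545.3 -211.1   17.6] [ 530.3 -235.7    0.2  574.8 -180.5   21. ]
```

Run:
```python
from h import *
np.set_printoptions(precision=1,suppress=True)
P=np.load("top.npy")
z=P[...,2]
m=(abs(z-79)<5)&(P[...,0]>440)&(P[...,0]<720)&(abs(P[...,1])<200)
print(m.sum(),cv2.minAreaRect(P[m][:,:2].astype(np.float32)))
for lo,hi in [(118,140),(100,118)]:
    q=((z>lo)&(z<hi)&(P[...,0]>440)&(P[...,0]<720)&(abs(P[...,1])<200)).astype(np.uint8)
    n,l,st,c=cv2.connectedComponentsWithStats(q)
    for i in range(1,n):
        if st[i,4]>3: print(lo,st[i],P[l==i].mean(0),P[l==i].min(0),P[l==i].max(0))
im=cv2.imread("pics/top0.png");cv2.imwrite("pics/a.png",cv2.resize(im[130:310,200:420],None,fx=3.5,fy=3.3,interpolation=cv2.INTER_CUBIC))
```

```text
4977 ((580.7896728515625, -9.936065673828125), (153.05990600585938, 253.92234802246094), 16.064504623413086)
118 [296 216   7   8  44] [553.  -22.1 130.4] [545.9 -28.8 119.8] [562.  -15.2 135.4]
118 [259 229   5   5  22] [529.5  63.5 123.9] [525.2  58.7 118.3] [534.2  67.8 127. ]
100 [302 179  26  26 536] [620.8 -60.3 108. ] [591.5 -88.6 100.4] [651.2 -30.6 116.3]
100 [244 190  15  12  51] [616.8  84.8 101.4] [601.7  71.4 100. ] [627.6 103.8 105.8]
100 [244 196   7   7  23] [605.9  96.9 101.3] [598.9  89.9 100. ] [613.6 104.  104. ]
100 [303 197  31  15 139] [586.  -69.7 104. ] [ 575.4 -102.3  100.6] [607.8 -32.4 107.4]
100 [339 207   4   5  13] [ 579.1 -119.3  101.3] [ 575.2 -122.4  100.5] [ 584.6 -115.1  103.1]
100 [296 222   5   3   6] [547.3 -19.3 108.7] [545.7 -24.8 101.3] [549.4 -15.4 117.7]
100 [260 233   4   2   4] [524.6  63.2 110.1] [523.8  59.6 106.8] [526.   66.8 113. ]
```

View pics/a.png

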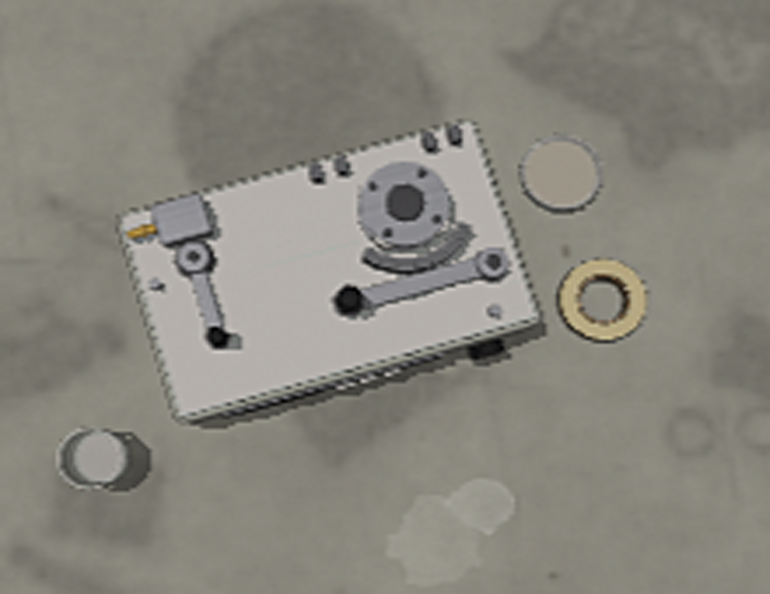

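The view shows the pump yawed about 16°. The tension grip is at crop (350,300), the vent grip at (218,337), the beaker lower left, and the tape and dish on the right. The fitted pump frame predicts both grips to within about 1.5 mm of the measured points.

```bash
cat >> h.py <<'E'
C=np.array([580.8,-9.9]);YAW=np.radians(15.9)
def W(x,y): return C+np.array([[np.cos(YAW),-np.sin(YAW)],[np.sin(YAW),np.cos(YAW)]])@[x,y]
def to(x,y,z,yaw):
    s=ctrl.sense();M=R.from_rotvec(s["orientation"]).as_matrix();p=np.array(s["tcp_pos"])
    a=np.arctan2(M[1,0],M[0,0])
    print("t",s["time_s"],"pos",p.round(1),"yaw",round(a,3),"q",np.round(s["joint_positions"],2),"grip",s["grip_width"],s["finger_force"],"F",np.round(s["force"],1))
    print("cm tool:",(M.T@(np.array([x,y,z])-p)/10).round(2),"spin",round(-(yaw-a),3))
E
python3 - <<'E'
from h import *
v=W(30-60,85);t=W(-30,-5);print(v,t,YAW)
to(*v,200,YAW);to(*t,200,YAW+1.571)
E
```

```text
[528.66122712  63.62923475] [553.31755681 -22.92748311] 0.2775073510670984
t 0.7 pos [ 164.1 -603.1  244.6] yaw 0.266 q [-1.43  0.22  1.53  0.    1.39 -0.13] grip 86.80515548352801 0.0 F [ 0.2 -0.4 -0.3]
cm tool: [ 52.68 -54.76   4.45] spin -0.012
t 0.7 pos [ 164.1 -603.1  244.6] yaw 0.266 q [-1.43  0.22  1.53  0.    1.39 -0.13] grip 86.80515548352801 0.0 F [ 0.2 -0.4 -0.3]
cm tool: [ 52.79 -45.76   4.46] spin -1.583
```

Call:
play_rows --steps '[{"linear": [2.6, -2.7, 0.2], "spin": 0, "fingers": -0.2}, {"linear": [2.6, -2.7, 0.2], "spin": 0, "fingers": -0.2}, {"linear": [2.6, -2.7, 0.2], "spin": 0, "fingers": -0.2}, {"linear": [2.6, -2.7, 0.2], "spin": 0, "fingers": -0.2}, {"linear": [2.6, -2.7, 0.2], "spin": 0, "fingers": -0.2}]' --newtons 15

```text
time_s: 1.2
tcp_pos: [254.7, -437.3, 234.5]
orientation: [3.114, 0.416, 0.0]
force: [1.1, -0.9, 0.2]
grip_width: 56.7
finger_force: 0.0
```

Call:
play_rows --steps '[{"linear": [2.6, -2.7, 0.2], "spin": 0, "fingers": -0.2}, {"linear": [2.6, -2.7, 0.2], "spin": 0, "fingers": -0.2}, {"linear": [2.6, -2.7, 0.2], "spin": 0, "fingers": -0.2}, {"linear": [2.6, -2.7, 0.2], "spin": 0, "fingers": -0.2}, {"linear": [2.6, -2.7, 0.2], "spin": 0, "fingers": -0.2}]'

```text
time_s: 1.7
tcp_pos: [344.7, -272.9, 224.7]
orientation: [3.113, 0.416, 0.001]
force: [0.2, 0.2, 0.0]
grip_width: 52.2
finger_force: 0.0
```

Call:
play_rows --steps '[{"linear": [2.6, -2.7, 0.2], "spin": 0, "fingers": -0.2}, {"linear": [2.6, -2.7, 0.2], "spin": 0, "fingers": -0.2}, {"linear": [2.6, -2.7, 0.2], "spin": 0, "fingers": -0.2}, {"linear": [2.6, -2.7, 0.2], "spin": 0, "fingers": -0.2}, {"linear": [2.6, -2.7, 0.2], "spin": 0, "fingers": -0.2}]'

```text
time_s: 2.2
tcp_pos: [434.7, -108.4, 214.9]
orientation: [3.113, 0.416, 0.001]
force: [0.3, -0.6, 0.3]
grip_width: 52.5
finger_force: 0.0
```

Call:
play_rows --steps '[{"linear": [2.6, -2.7, 0.2], "spin": 0, "fingers": -0.2}, {"linear": [2.6, -2.7, 0.2], "spin": 0, "fingers": -0.2}, {"linear": [2.6, -2.7, 0.2], "spin": 0, "fingers": -0.2}, {"linear": [2.6, -2.7, 0.2], "spin": 0, "fingers": -0.2}, {"linear": [0, 0, 0], "spin": 0, "fingers": -0.2}]'

```text
time_s: 2.7
tcp_pos: [507.3, 25.2, 206.5]
orientation: [-3.112, -0.422, -0.002]
force: [-0.0, -0.1, -0.6]
grip_width: 52.4
finger_force: 0.0
```

Run:
```python
from h import *
np.set_printoptions(precision=1,suppress=True)
v=W(-30,85);to(*v,119,YAW)
im,d=ctrl.get_image("wrist");cv2.imwrite("pics/w1.png",im);P=cloud("wrist",d)
q=((P[...,2]>116)&(P[...,2]<140)&(d>0)&(P[...,0]>460)).astype(np.uint8)
n,l,st,c=cv2.connectedComponentsWithStats(q)
for i in range(1,n):
    if st[i,4]>30: print(st[i],np.median(P[l==i],0),P[l==i].min(0),P[l==i].max(0))
```

```text
t 2.7 pos [507.3  25.2 206.5] yaw 0.27 q [-0.1 -0.   1.9  0.   1.3  1.2] grip 52.3907895611823 0.0 F [-0.  -0.1 -0.6]
cm tool: [ 3.1 -3.1  8.8] spin -0.008
[346 172  27  25 511] [554.3 -21.3 131.7] [545.6 -30.5 116.1] [561.6 -15.4 134.3]
[228 175  17  17 217] [530.1  62.4 123.8] [523.5  56.9 116.1] [535.   68.4 125.7]
```

View pics/w1.png

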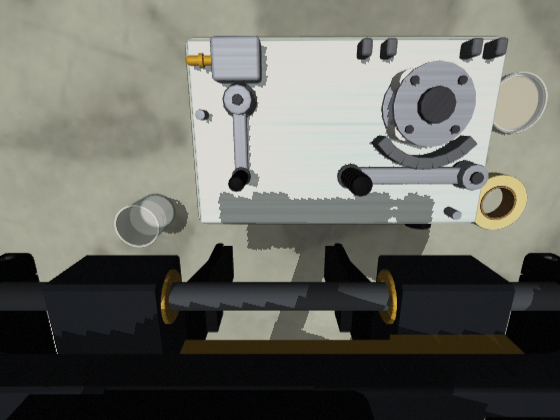

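The wrist view shows the vent post at (238,180) and the tension post at (356,180). Both agree with the frame to within 2 mm.

Call:
play_rows --steps '[{"linear": [1.6, -1.6, 0.0], "spin": 0, "fingers": -0.2}, {"linear": [1.5, -1.5, 1.0], "spin": 0, "fingers": -0.2}, {"linear": [0, 0, 3.0], "spin": 0, "fingers": -0.2}, {"linear": [0, 0, 3.0], "spin": 0, "fingers": -0.2}, {"linear": [0, 0, 1.8], "spin": 0, "fingers": -0.2}]'

```text
time_s: 3.25
tcp_pos: [526.3, 58.8, 116.3]
orientation: [-3.114, -0.415, 0.005]
force: [-0.2, -0.9, -0.1]
grip_width: 52.0
finger_force: 0.0
```

Call:
play_rows --steps '[{"fingers": 0.3}, {"fingers": 0.6}, {"fingers": 1}, {"fingers": 1}, {"fingers": 1}]'

```text
schema error: expected keys fingers, linear, spin
```

Run:
```python
from h import *
v=W(-30,85);to(*v,119,YAW)
```

```text
t 3.25 pos [526.3  58.8 116.3] yaw 0.265 q [-0.04  0.13  1.89 -0.    1.13  1.27] grip 52.028295514819064 0.0 F [-0.2 -0.9 -0.1]
cm tool: [ 0.35 -0.4  -0.27] spin -0.012
```

Call:
play_rows --steps '[{"linear": [0.3, -0.35, -0.2], "spin": -0.01, "fingers": 0.2}, {"linear": [0, 0, 0], "spin": 0, "fingers": 0.6}, {"linear": [0, 0, 0], "spin": 0, "fingers": 1}, {"linear": [0, 0, 0], "spin": 0, "fingers": 1}, {"linear": [0, 0, 0], "spin": 0, "fingers": 1}]'

```text
time_s: 3.75
tcp_pos: [530.5, 63.8, 121.7]
orientation: [3.111, 0.432, 0.003]
force: [-0.4, -0.9, 0.9]
grip_width: 20.2
finger_force: 0.0
```

Run:
```python
from h import *
v=W(-30,85);to(*v,119,YAW)
```

```text
t 3.75 pos [530.5  63.8 121.7] yaw 0.276 q [-0.03  0.13  1.88 -0.    1.14  1.27] grip 20.181902118306713 0.0 F [-0.4 -0.9  0.9]
cm tool: [-0.18 -0.03  0.27] spin -0.002
```

Call:
play_rows --steps '[{"linear": [-0.1, 0, 0.3], "spin": 0, "fingers": 1}, {"linear": [0, 0, 0], "spin": 0, "fingers": 1}, {"linear": [0, 0, 0], "spin": 0, "fingers": 1}]'

```text
time_s: 4.05
tcp_pos: [529.5, 63.8, 118.3]
orientation: [-3.112, -0.432, -0.003]
force: [0.0, 1.4, 5.8]
grip_width: 11.5
finger_force: 15.0
```

```bash
cat >> h.py <<'E'
def arc(th,yaw0,L,n,sgn,over=0):
    "rows following the grip about its hinge, lever along tool -x*? ; prints per-row tool deltas"
E
python3 - <<'E'
from h import *
h=W(30,85)
to(*W(-30,85),119,YAW)
# absolute arc targets for 10 rows, chord in tool frame at row start (tool turns with lever)
d=0.095; print("chord per row, tool axes cm:", 6*(1-np.cos(d)), -6*np.sin(d))
E
```

```text
t 4.05 pos [529.5  63.8 118.3] yaw 0.276 q [-0.03  0.13  1.88  0.    1.13  1.27] grip 11.498096793782064 14.999779695644975 F [0.  1.4 5.8]
cm tool: [-0.08 -0.   -0.07] spin -0.002
chord per row, tool axes cm: 0.027054643468528372 -0.5691430118073438
```

Call:
play_rows --steps '[{"linear": [0.03, -0.57, 0], "spin": 0.095, "fingers": 1}, {"linear": [0.03, -0.57, 0], "spin": 0.095, "fingers": 1}, {"linear": [0.03, -0.57, 0], "spin": 0.095, "fingers": 1}, {"linear": [0.03, -0.57, 0], "spin": 0.095, "fingers": 1}, {"linear": [0.03, -0.57, 0], "spin": 0.095, "fingers": 1}]'

```text
time_s: 4.55
tcp_pos: [528.3, 91.8, 118.3]
orientation: [3.125, -0.318, 0.002]
force: [-0.9, -0.7, 4.8]
grip_width: 11.6
finger_force: 15.0
```

Call:
play_rows --steps '[{"linear": [0.03, -0.57, 0], "spin": 0.095, "fingers": 1}, {"linear": [0.03, -0.57, 0], "spin": 0.095, "fingers": 1}, {"linear": [0.03, -0.57, 0], "spin": 0.095, "fingers": 1}, {"linear": [0.03, -0.57, 0], "spin": 0.095, "fingers": 1}, {"linear": [0, 0, 0], "spin": 0, "fingers": 1}]'

```text
time_s: 5.05
tcp_pos: [536.8, 113.2, 118.2]
orientation: [3.01, -0.9, 0.0]
force: [-2.4, -1.3, 7.5]
grip_width: 11.7
finger_force: 15.0
```

```bash
cat >> h.py <<'E'
def ang(h,closed):
    p=np.array(ctrl.sense()["tcp_pos"])[:2]-h; b=np.array(closed)-h
    print("r",np.hypot(*p).round(1),"ccw angle",np.arctan2(b[0]*p[1]-b[1]*p[0],b@p).round(3))
E
python3 - <<'E'
from h import *
to(*W(30-60*np.cos(.9),85+60*np.sin(.9)),118,YAW-.9);ang(W(30,85),W(-30,85))
E
```

```text
t 5.05 pos [536.8 113.2 118.2] yaw -0.581 q [ 0.06  0.17  1.84 -0.    1.14  2.22] grip 11.679540848014765 15.001065745018423 F [-2.4 -1.3  7.5]
cm tool: [-0.03 -0.2   0.02] spin 0.041
r 59.6 ccw angle -0.867
```

Call:
play_rows --steps '[{"linear": [0.01, -0.25, 0], "spin": 0.04, "fingers": 1}, {"linear": [0.01, -0.2, 0], "spin": 0.02, "fingers": 1}, {"linear": [0, 0, 0], "spin": 0, "fingers": 1}, {"linear": [0, 0, 0], "spin": 0, "fingers": 1}, {"linear": [0, 0, 0], "spin": 0, "fingers": 1}]'

```text
time_s: 5.55
tcp_pos: [538.9, 116.3, 118.2]
orientation: [2.982, -0.986, -0.001]
force: [-3.7, -1.5, 7.9]
grip_width: 11.2
finger_force: 15.0
```

Run:
```python
from h import *
to(*W(30-60*np.cos(.9),85+60*np.sin(.9)),118,YAW-.9);ang(W(30,85),W(-30,85))
```

```text
t 5.55 pos [538.9 116.3 118.2] yaw -0.639 q [ 0.07  0.17  1.83 -0.    1.14  2.28] grip 11.210552767521719 14.999682765919715 F [-3.7 -1.5  7.9]
cm tool: [-0.03  0.18  0.02] spin -0.016
r 59.7 ccw angle -0.929
```

Call:
play_rows --steps '[{"linear": [0, -0.2, 0], "spin": 0.02, "fingers": 1}, {"linear": [0, -0.1, 0], "spin": 0, "fingers": 1}, {"linear": [0, 0, 0], "spin": 0, "fingers": 1}, {"linear": [0, 0, 0], "spin": 0, "fingers": 1}]'

```text
time_s: 5.95
tcp_pos: [539.4, 116.8, 118.0]
orientation: [2.968, -1.014, -0.005]
force: [-10.5, -8.4, 13.2]
grip_width: 11.3
finger_force: 15.0
```

Run:
```python
from h import *
to(*W(30-60*np.cos(.9),85+60*np.sin(.9)),118,YAW-.9);ang(W(30,85),W(-30,85))
```

```text
t 5.95 pos [539.4 116.8 118. ] yaw -0.659 q [ 0.07  0.18  1.83 -0.    1.14  2.3 ] grip 11.310009532530692 14.99022129457444 F [-10.5  -8.4  13.2]
cm tool: [-0.03  0.25  0.  ] spin -0.036
r 59.7 ccw angle -0.941
```

Call:
play_rows --steps '[{"linear": [0, 0, 0], "spin": 0, "fingers": 0.5}, {"linear": [0, 0, 0], "spin": 0, "fingers": 0.4}, {"linear": [0, 0, -2], "spin": 0, "fingers": 0.4}, {"linear": [0, 0, -3], "spin": 0, "fingers": 0.4}, {"linear": [0, 0, -3], "spin": 0, "fingers": 0.2}]'

```text
time_s: 6.45
tcp_pos: [540.3, 118.9, 197.2]
orientation: [2.972, -1.017, -0.004]
force: [0.8, -0.1, 0.3]
grip_width: 28.8
finger_force: 0.0
```

Run:
```python
from h import *
np.set_printoptions(precision=1,suppress=True)
im,d=ctrl.get_image("top");cv2.imwrite("pics/t2.png",im);P=cloud("top",d)
im,d=ctrl.get_image("scene");cv2.imwrite("pics/s2.png",cv2.resize(im[130:330,180:400],None,fx=3,fy=3));P2=cloud("scene",d)
for P in (P,P2):
  q=(P[...,2]>116)&(P[...,2]<129)&(np.hypot(P[...,0]-529,P[...,1]-63.5)<25);print(q.sum(),P[q].mean(0))
to(*W(-30,-5),200,YAW+1.571)
```

```text
0 [nan nan nan]
41 [528.1  66.1 122.3]
t 6.55 pos [544.  119.3 202.2] yaw -0.659 q [0.1 0.1 1.8 0.  1.3 2.3] grip 32.5361371072581 0.0 F [0.6 0.3 0.7]
cm tool: [ 9.4 10.7  0.2] spin -2.508<stdin>:6: RuntimeWarning: Mean of empty slice.
  ret = um.true_divide(
```

View pics/s2.png

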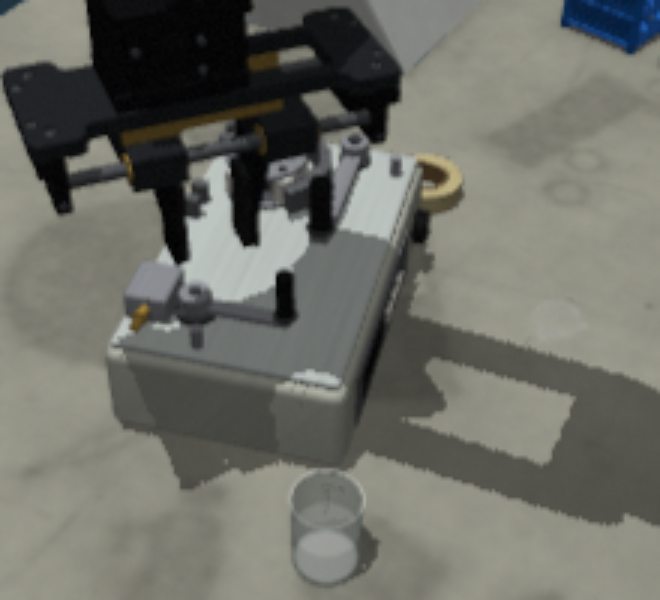

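The scene view shows the vent post back home at crop (285,295), with the fingers clear of it and the beaker untouched at (327,525). Next I turn the tool for the tension grip.

Call:
play_rows --steps '[{"linear": [0, 0, 0], "spin": -0.148, "fingers": 0}, {"linear": [0, 0, 0], "spin": -0.148, "fingers": 0}, {"linear": [0, 0, 0], "spin": -0.148, "fingers": 0}, {"linear": [0, 0, 0], "spin": -0.148, "fingers": 0}, {"linear": [0, 0, 0], "spin": -0.148, "fingers": 0}]'

```text
time_s: 7.05
tcp_pos: [540.6, 119.0, 196.2]
orientation: [-3.138, -0.137, 0.002]
force: [0.1, 0.3, -0.0]
grip_width: 43.3
finger_force: 0.0
```

Call:
play_rows --steps '[{"linear": [0, 0, 0], "spin": -0.148, "fingers": 0}, {"linear": [0, 0, 0], "spin": -0.148, "fingers": 0}, {"linear": [0, 0, 0], "spin": -0.148, "fingers": 0}, {"linear": [0, 0, 0], "spin": -0.148, "fingers": 0}, {"linear": [0, 0, 0], "spin": -0.148, "fingers": 0}]'

```text
time_s: 7.55
tcp_pos: [540.6, 119.0, 196.2]
orientation: [-2.876, -1.262, 0.002]
force: [0.5, 1.0, 0.3]
grip_width: 43.6
finger_force: 0.0
```

Call:
play_rows --steps '[{"linear": [0, 0, 0], "spin": -0.148, "fingers": 0}, {"linear": [0, 0, 0], "spin": -0.148, "fingers": 0}, {"linear": [0, 0, 0], "spin": -0.148, "fingers": 0}, {"linear": [0, 0, 0], "spin": -0.148, "fingers": 0}, {"linear": [0, 0, 0], "spin": -0.148, "fingers": 0}]'

```text
time_s: 8.05
tcp_pos: [540.6, 119.0, 196.2]
orientation: [-2.225, -2.216, 0.002]
force: [0.8, -1.2, 0.2]
grip_width: 43.5
finger_force: 0.0
```

Call:
play_rows --steps '[{"linear": [0, 0, 0], "spin": -0.148, "fingers": 0}, {"linear": [0, 0, 0], "spin": -0.14, "fingers": 0}, {"linear": [0, 0, 0], "spin": 0, "fingers": 0}]'

```text
time_s: 8.35
tcp_pos: [540.6, 119.0, 196.3]
orientation: [-1.89, -2.508, 0.001]
force: [1.1, -0.2, -0.2]
grip_width: 43.8
finger_force: 0.0
```

Run:
```python
from h import *
to(*W(-30,-5),150,YAW+1.571)
```

```text
t 8.35 pos [540.6 119.  196.3] yaw 1.85 q [ 0.07  0.09  1.76  0.    1.29 -0.21] grip 43.75359782771351 0.0 F [ 1.1 -0.2 -0.2]
cm tool: [-14.    -2.68   4.63] spin 0.002
```

Call:
play_rows --steps '[{"linear": [-3.5, -0.7, 0], "spin": 0, "fingers": 0.25}, {"linear": [-3.5, -0.7, 0], "spin": 0, "fingers": 0.25}, {"linear": [-3.5, -0.7, 0], "spin": 0, "fingers": 0.25}, {"linear": [-3.4, -0.6, 0], "spin": 0, "fingers": 0.25}, {"linear": [0, 0, 0], "spin": 0, "fingers": 0.25}]'

```text
time_s: 8.85
tcp_pos: [553.4, -25.8, 196.9]
orientation: [1.902, 2.5, -0.002]
force: [-0.3, -0.0, -0.3]
grip_width: 33.0
finger_force: 0.0
```

Run:
```python
from h import *
np.set_printoptions(precision=1,suppress=True)
im,d=ctrl.get_image("wrist");cv2.imwrite("pics/w3.png",im);P=cloud("wrist",d)
to(*W(-30,-5),119,YAW+1.571)
```

```text
t 8.9 pos [553.2 -23.8 196.8] yaw 1.842 q [-0.2  0.1  1.8  0.   1.3 -0.5] grip 32.561474875216355 0.0 F [-0.2 -0.1 -0.4]
cm tool: [0.1 0.  7.8] spin -0.006
```

View pics/w3.png

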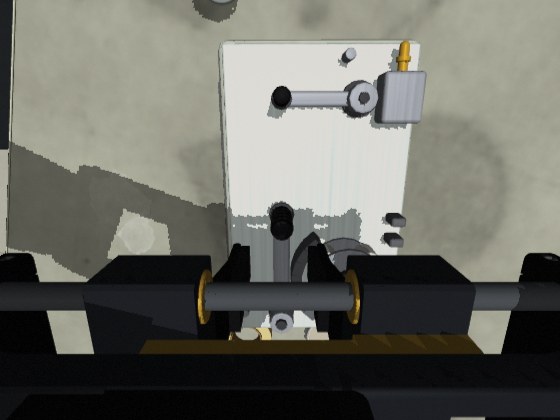

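The wrist view shows the vent post home at (282,97) and the tension post at (282,222), centred between the fingers. I check the shoe clearance before descending.

Run:
```python
from h import *
P=np.load("top.npy");z=P[...,2]
c,s=np.cos(YAW),np.sin(YAW);D=P[...,:2]-C
X=c*D[...,0]+s*D[...,1]+30;Y=-s*D[...,0]+c*D[...,1]+5
m=(z>93)&(X>9)&(X<45)&(abs(Y)<45)
for a,b,h in sorted(zip(X[m].round(),Y[m].round(),z[m].round()),key=lambda t:-t[1])[:25]: print(a,b,h,end=" | ")
```

```text
26.0 -17.0 101.0 | 28.0 -18.0 104.0 | 25.0 -19.0 105.0 | 28.0 -20.0 104.0 | 30.0 -21.0 104.0 | 23.0 -21.0 103.0 | 32.0 -22.0 102.0 | 27.0 -22.0 104.0 | 25.0 -22.0 102.0 | 29.0 -23.0 103.0 | 22.0 -23.0 104.0 | 21.0 -23.0 94.0 | 31.0 -24.0 104.0 | 26.0 -24.0 107.0 | 24.0 -24.0 105.0 | 28.0 -25.0 106.0 | 21.0 -25.0 107.0 | 19.0 -25.0 101.0 | 23.0 -26.0 103.0 | 44.0 -27.0 107.0 | 28.0 -27.0 104.0 | 25.0 -27.0 106.0 | 18.0 -27.0 102.0 | 23.0 -28.0 105.0 | 20.0 -28.0 104.0 |
```

Call:
play_rows --steps '[{"linear": [0.4, 0, 0], "spin": 0, "fingers": 0.25}, {"linear": [0, 0, 2.5], "spin": 0, "fingers": 0.25}, {"linear": [0, 0, 2.5], "spin": 0, "fingers": 0.25}, {"linear": [0, 0, 2.5], "spin": 0, "fingers": 0.25}, {"linear": [0, 0, 0.2], "spin": 0, "fingers": 0.25}]'

```text
time_s: 9.4
tcp_pos: [549.2, -16.1, 116.7]
orientation: [-1.888, -2.503, 0.005]
force: [-1.6, 0.7, 0.2]
grip_width: 33.0
finger_force: 0.0
```

Call:
play_rows --steps '[{"linear": [0, 0, 0], "spin": 0, "fingers": 0.6}, {"linear": [0, 0, 0], "spin": 0, "fingers": 1}, {"linear": [0, 0, 0], "spin": 0, "fingers": 1}, {"linear": [0, 0, 0], "spin": 0, "fingers": 1}, {"linear": [0, 0, 0], "spin": 0, "fingers": 1}]' --newtons 30

```text
time_s: 9.9
tcp_pos: [553.4, -18.2, 122.2]
orientation: [1.891, 2.506, 0.003]
force: [0.4, 2.6, 4.7]
grip_width: 15.5
finger_force: 30.0
```

Run:
```python
from h import *
to(*W(-30,-5),119,YAW+1.571);ang(W(-30,-105),W(-30,-5))
d=.09;print(10.2*(1-np.cos(d)),10.2*np.sin(d))
```

```text
t 9.9 pos [553.4 -18.2 122.2] yaw 1.849 q [-0.18  0.17  1.83  0.    1.14 -0.45] grip 15.512206790163926 29.999826159328222 F [0.4 2.6 4.7]
cm tool: [-0.45 -0.14  0.32] spin 0.0
r 104.6 ccw angle -0.014
0.04128212327765841 0.9167612018197125
```

Call:
play_rows --steps '[{"linear": [-0.05, -0.99, 0], "spin": -0.095, "fingers": 1}, {"linear": [-0.05, -0.99, 0], "spin": -0.095, "fingers": 1}, {"linear": [-0.05, -0.99, 0], "spin": -0.095, "fingers": 1}, {"linear": [-0.05, -0.99, 0], "spin": -0.095, "fingers": 1}, {"linear": [-0.05, -0.99, 0], "spin": -0.095, "fingers": 1}]'

```text
time_s: 10.4
tcp_pos: [510.8, -42.0, 122.2]
orientation: [1.243, 2.882, 0.005]
force: [1.9, 5.5, 5.3]
grip_width: 15.1
finger_force: 30.0
```

Call:
play_rows --steps '[{"linear": [-0.05, -0.99, 0], "spin": -0.095, "fingers": 1}, {"linear": [-0.05, -0.99, 0], "spin": -0.095, "fingers": 1}, {"linear": [-0.05, -0.99, 0], "spin": -0.095, "fingers": 1}, {"linear": [-0.05, -0.99, 0], "spin": -0.095, "fingers": 1}, {"linear": [-0.05, -0.99, 0], "spin": -0.095, "fingers": 1}]'

```text
time_s: 10.9
tcp_pos: [483.5, -82.7, 122.1]
orientation: [0.53, 3.095, 0.005]
force: [0.6, 8.3, 7.8]
grip_width: 15.3
finger_force: 30.0
```

Call:
play_rows --steps '[{"linear": [0, -0.3, 0], "spin": -0.03, "fingers": 1}, {"linear": [0, 0, 0], "spin": 0, "fingers": 1}, {"linear": [0, 0, 0], "spin": 0, "fingers": 1}]'

```text
time_s: 11.2
tcp_pos: [482.6, -85.3, 122.1]
orientation: [0.49, 3.101, 0.005]
force: [-1.0, 8.8, 10.3]
grip_width: 14.8
finger_force: 30.0
```

Run:
```python
from h import *
to(*W(-30-100*np.sin(1),-105+100*np.cos(1)),122,YAW+2.571);ang(W(-30,-105),W(-30,-5))
```

```text
t 11.2 pos [482.6 -85.3 122.1] yaw 2.828 q [-0.34  0.02  1.99  0.    1.13 -1.6 ] grip 14.775450762599858 29.99992967583239 F [-1.   8.8 10.3]
cm tool: [-0.38 -0.39  0.01] spin -0.02
r 103.8 ccw angle 0.962
```

Measured 0.962 and the force is still at spring level, so I push on to the stop.

Call:
play_rows --steps '[{"linear": [0, -0.3, 0], "spin": -0.02, "fingers": 1}, {"linear": [0, -0.2, 0], "spin": -0.02, "fingers": 1}, {"linear": [0, 0, 0], "spin": 0, "fingers": 1}, {"linear": [0, 0, 0], "spin": 0, "fingers": 1}, {"linear": [0, 0, 0], "spin": 0, "fingers": 1}]'

```text
time_s: 11.7
tcp_pos: [481.6, -88.6, 122.1]
orientation: [0.428, 3.11, 0.009]
force: [0.9, 15.1, 9.3]
grip_width: 15.4
finger_force: 30.0
```

Run:
```python
from h import *
to(*W(-30-100*np.sin(1),-105+100*np.cos(1)),122,YAW+2.571);ang(W(-30,-105),W(-30,-5))
```

```text
t 11.7 pos [481.6 -88.6 122.1] yaw 2.868 q [-0.35  0.02  1.99  0.01  1.13 -1.65] grip 15.424704101457205 30.008526009041816 F [ 0.9 15.1  9.3]
cm tool: [-0.37 -0.06  0.01] spin 0.02
r 103.7 ccw angle 0.995
```

Call:
play_rows --steps '[{"linear": [0, -0.15, 0], "spin": 0, "fingers": 1}, {"linear": [0, 0, 0], "spin": 0, "fingers": 1}, {"linear": [0, 0, 0], "spin": 0, "fingers": 1}, {"linear": [0, 0, 0], "spin": 0, "fingers": 1}, {"linear": [0, 0, 0], "spin": 0, "fingers": 1}]'

```text
time_s: 12.2
tcp_pos: [481.5, -88.9, 122.1]
orientation: [0.428, 3.11, 0.012]
force: [3.7, 19.8, 9.8]
grip_width: 14.8
finger_force: 30.0
```

Run:
```python
from h import *
im,d=ctrl.get_image("scene");cv2.imwrite("pics/s4.png",cv2.resize(im[130:330,180:400],None,fx=3,fy=3))
to(*W(-30-100*np.sin(1),-105+100*np.cos(1)),122,YAW+2.571);ang(W(-30,-105),W(-30,-5))
```

```text
t 12.25 pos [481.5 -88.9 122.1] yaw 2.868 q [-0.35  0.02  1.99  0.01  1.13 -1.65] grip 15.133191805326481 30.020146572205704 F [ 3.1 19.4  8.8]
cm tool: [-0.37 -0.03  0.01] spin 0.02
r 103.7 ccw angle 0.997
```

View pics/s4.png

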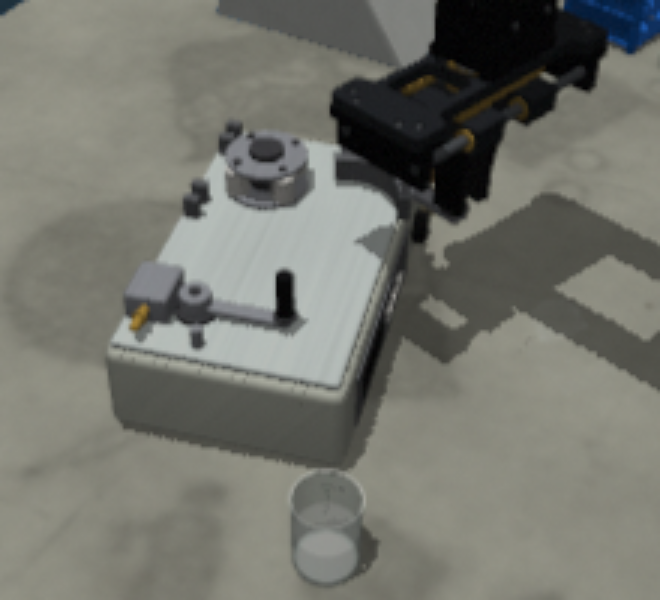

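The tension arm is held open, with the fingers at crop (460,190). The vent lever is home at (285,295) and the beaker hasn't moved. Force rose from 15 to 19 N with almost no motion, so the arm is at its stop.

```bash
python3 -c "
from rig import ctrl
print(ctrl.sign_off())"
```

```text
the job is handed in; nothing more can be done
None
```

I swung the vent lever to its stop, held it and let it spring home, then opened the tension arm to its stop and handed in with the fingers still holding it; no verdict came back. The beaker hasn't moved; the tape and dish were hidden in the last view, but the arm stayed well above the worktop.

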